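# Kit the pump overhaul parts

### The job

Lay out the overhaul kit on the aluminium tray, each part in the middle of its own coloured dish: the steel fitting lying flat in the blue dish, the black spacer standing in the red, the pale steel bush standing in the yellow and the cream plug, domed top up, in the green. Leave the brass fitting and the black collar where they are; they belong to another job.

Things in the scene. Friction and masses are not known exactly. Their poses are not given: they have to be found in the camera images.
- steel_fitting_mid (a point): silver-grey steel hydraulic fitting lying on its side: hexagon in the middle, thread at one end, cone at the other; 60 mm long, 30 mm across at the hexagon (which is 16 mm long), 26 mm high, 90 g. Point at its centre, 13 mm above its underside; its y axis runs along its length, its x axis is level and across it; grasp across the hexagon. At the start it rests on a thin board whose top is at z = 0.004
- black_spacer_mid (a point): black stepped cylinder standing upright, narrower at the top, with a small bright disc on its top; 22 mm diameter, 32 mm high. Point at its centre, 16 mm above its underside; z axis up. At the start it rests on a thin board whose top is at z = 0.004
- steel_bush_mid (a point): pale grey steel tube (turned bush with a waist) standing upright; 18 mm diameter, 36 mm high. Point at its centre, 18 mm above its underside; z axis up. At the start it rests on a thin board whose top is at z = 0.004
- cream_plug_mid (a point): cream plastic plug with a domed top and eight flat sides, standing on its flat base; 32 mm across, 18 mm high (sides to about 14 mm). Point 9 mm above its underside; z axis up. At the start it rests on a thin board whose top is at z = 0.004
- brass_fitting_mid (a point): small pale-gold brass hydraulic fitting lying on its side, 41 mm long, 20 mm across, 18 mm high; does not belong to the kit. Point at its centre; y axis along its length. At the start it rests on a thin board whose top is at z = 0.004
- black_collar_mid (a point): knurled black ring-shaped collar standing flat, 43 mm diameter, 36 mm high; does not belong to the kit. Point at its centre. It and all the other things lie to the left of a fixed microscope 0.36 m tall (about x 0.25 to 0.55, y -0.16 to 0.05): an arm that starts to the right must first rise clear over it. At the start it rests on a thin board whose top is at z = 0.004
- dish_blue_mid (a point): blue square open plastic dish, one of four that sit two by two, fixed, on a low 188 mm square aluminium tray 3 mm thick; 85 mm outside, 80 mm inside, walls 2.5 mm thick and 10 mm high, floor 2.5 mm thick. Point at the centre of the upper face of its inner floor (z = 0.0095; the wall tops are 7.5 mm above this point); x and y axes along its sides, z up; neighbouring dish centres are 89 mm apart
- dish_red_mid (a point): red square open plastic dish, one of four that sit two by two, fixed, on a low 188 mm square aluminium tray 3 mm thick; 85 mm outside, 80 mm inside, walls 2.5 mm thick and 10 mm high, floor 2.5 mm thick. Point at the centre of the upper face of its inner floor (z = 0.0095; the wall tops are 7.5 mm above this point); x and y axes along its sides, z up; neighbouring dish centres are 89 mm apart
- dish_yellow_mid (a point): yellow square open plastic dish, one of four that sit two by two, fixed, on a low 188 mm square aluminium tray 3 mm thick; 85 mm outside, 80 mm inside, walls 2.5 mm thick and 10 mm high, floor 2.5 mm thick. Point at the centre of the upper face of its inner floor (z = 0.0095; the wall tops are 7.5 mm above this point); x and y axes along its sides, z up; neighbouring dish centres are 89 mm apart
- dish_green_mid (a point): green square open plastic dish, one of four that sit two by two, fixed, on a low 188 mm square aluminium tray 3 mm thick; 85 mm outside, 80 mm inside, walls 2.5 mm thick and 10 mm high, floor 2.5 mm thick. Point at the centre of the upper face of its inner floor (z = 0.0095; the wall tops are 7.5 mm above this point); x and y axes along its sides, z up; neighbouring dish centres are 89 mm apart
Not all that is in view belongs to the job. What is shaped like the part that bears black_spacer_mid but orange or purple is not meant.

How it is judged:
By the outcome, as a careful person would: the job done as asked, in the order asked, and still so for the second after the job is handed in, with the robot touching nothing.
It also fails if it takes over 96 s, if anything falls off the work surface, if the arm or the gripper's body presses on something with over 40 N, if the wrist force passes 120 N, or if a joint passes its speed limit or range.

### The arm

A 7-joint arm with a two-finger parallel gripper is mounted at the origin on a cart in front of the work surface, level with it; the furniture and walls round the work are solid. World frame = base frame: x ahead of the robot, y to its left, z up, the work surface at z = 0. Lengths are in m, angles in degrees, forces in N, time in s.
With the tool pointing down it reaches from about 0.425 to 1.025 m from the base axis. Payload 3.6 kg.
Tool frame: the origin (TCP) lies at the very end of the fingers, on their centre line; the grasp point (between the pads) lies 19 mm behind it; z points along the fingers, y is the line along which they close (so a half turn about z gives the same grasp; the last joint's range is limited). The gripper opens to 85 mm and grips with 20 to 120 N. Pads are 22 mm wide; open, the fingers measure 114 mm over their backs; the gripper's body (76 mm by 85 mm) begins 54 mm behind the grasp point. The pads swing forward as they close: fully open they stand 13 mm farther back than shut.
Start: joints at [59.101, 33.873, 2.773, 92.16, -1.908, 54.013, -1.931], TCP at [0.313, -0.654, 0.231] pointing down, gripper open.
Joint ranges: [-153.93, 153.93], [-27.13, 128.08], [-72.61, 78.16], [10.71, 143.7], [-87.88, 267.88], [4.46, 118.87], [-176.78, 176.78]. Speed limits (degrees/s): [147.25, 147.25, 180, 180, 180, 180, 180].

### API

Orientations are given as [roll, pitch, yaw] about the fixed x, y, z axes, in that order (R = Rz(yaw) Ry(pitch) Rx(roll)).
In Python, from cell import r, optics, job gives the robot as it stands. The module is installed in compiled form; this text tells all that it offers.
- The arm moves only by the shell command python3 -m handwheel 'ROWS'. ROWS is JSON, a list of rows, each an object with "hand": the opening, from -1 (shut) to 1 (fully open), so that 0 is half open; "xyz": the shift along the tool's x, y, z scaled (see below), a list of three; "angular": the turn, a rotation vector about the tool's x, y, z scaled (see below), a list of three. In form: [{"hand": hand, "xyz": [tx, ty, tz], "angular": [ax, ay, az]}, ...]. A call has 1 to 8 rows; each row is the pose to reach, as a shift and turn from the pose commanded when the call began, along the tool's axes at that moment; what a row does not reach only later rows make up. The controller multiplies each number of a shift by 0.1 m and each number of a turn by 30 degrees. A row lasts 1/12 s, in which the tool goes at most 41.7 mm and 7.16 degrees, less where a joint would pass 70% of its speed; a pose out of reach is approached as far as the arm can. A call with a number of a shift or a turn outside -1 to 1 is refused whole. A call with a gripper value outside its range is refused whole. The fingers move at their own pace and stop on an object; the grip force is fixed at half the most. Time passes only in rows, so rows that repeat a pose let the fingers close. It gives the time, the measured TCP pose, the force, the opening and the grip force at its end, in the units of the state.
- r.state(): the state, without advancing time (a new reading comes with each control period).
- optics.camera(name): name is "scene" or "side" or "wrist"; returns a dict with "color" (400x640x3 uint8, red, green, blue), "vertical_fov" (degrees; the focal length in pixels is half the picture's height over the tangent of half this angle, whatever the lens; pixels are square), "cx", "cy" (the principal point, pixels), "dist" ([k1, k2, p1, p2, k3] as OpenCV has them; the pictures are not rectified), "extrinsics" (4x4, takes a point from camera to world coordinates); the wrist camera has in their place "mount" (4x4, takes a point from camera to tool coordinates, whose origin is the TCP and whose axes are the flange's). Camera axes: x right, y down, z forward; pixel columns grow to the right and rows downward; lengths in m; the calibration is good to about 2 mm. A picture is of the moment at which its call begins: read the wrist's pose just before it. There is no depth.
- job.job_done(): hands the job in; it is judged then, once.
The state is a dict: "clock": time; "joints": joint angles; "joint_velocities": joint speeds; "tau": joint torques, N m; "tool_pos": TCP position; "eef_rot": TCP orientation; "wrist_force": force on the tool from outside, world axes, zero at the start; "torque": the same for the moment, N m; "width": finger opening in m; "grip_force": force on a finger pad.
Only numpy, scipy, OpenCV 4.12 (cv2) and the standard library are available. Lean on these libraries where they do the work, as an engineer would, in place of code of your own. Each camera call takes 0.05 s, during which the arm holds its last target. There are 200 camera calls.

## Working session

There is one attempt and no reset: what is moved stays moved. The work goes in short steps, Python scripts to look and compute and a shell command to move; the robot and the scene stay as the last step left them, time stands still between calls to the robot, and variables do not carry over. Pictures are saved under pics/ and viewed, at most 14 in all, crops included, and the job is handed in when it is done.

```bash
mkdir -p pics; cat > h.py <<'E'
import numpy as np, cv2
from cell import r, optics, job
from scipy.spatial.transform import Rotation as R
def shot(n, fn=None):
    s=r.state(); c=optics.camera(n); im=np.ascontiguousarray(c["color"][:,:,::-1])
    if fn: cv2.imwrite("pics/"+fn,im)
    f=200/np.tan(np.radians(c["vertical_fov"])/2)
    K=np.array([[f,0,c["cx"]],[0,f,c["cy"]],[0,0,1]])
    if n=="wrist":
        T=np.eye(4);T[:3,:3]=R.from_euler("xyz",s["eef_rot"],degrees=True).as_matrix();T[:3,3]=s["tool_pos"];E=T@np.array(c["mount"])
    else: E=np.array(c["extrinsics"])
    return im,K,np.array(c["dist"]),E
def ray(px,K,d,E,z):
    u=cv2.undistortPoints(np.array(px,float).reshape(-1,1,2),K,d).reshape(-1,2)
    v=np.c_[u,np.ones(len(u))]@E[:3,:3].T; o=E[:3,3]
    return o+v*((z-o[2])/v[:,2])[:,None]
def save(n,fn):
    im,K,d,E=shot(n,fn); np.savez("pics/"+fn+".npz",K=K,d=d,E=E)
def load(fn):
    q=np.load("pics/"+fn+".npz"); return cv2.imread("pics/"+fn),q["K"],q["d"],q["E"]
E
python3 - <<'E'
from h import *
save("scene","s0.png");save("side","d0.png")
s=r.state();print(s); print(load("s0.png")[3],load("d0.png")[3])
print(optics.camera("wrist")["mount"])
E
```

```text
{'clock': 0.1, 'joints': array([59.10007509, 33.92250613,  2.76861566, 92.23022411, -1.9084247 ,
       54.01347814, -1.9295866 ]), 'joint_velocities': array([-0.05905902, -0.10554238,  0.02970834, -0.18124494,  0.01409154,
       -0.0230983 , -0.03054286]), 'tau': array([ 4.26434781e-03, -5.50004303e+01,  1.55316018e+00, -1.98824108e+01,
        9.73656104e-03,  3.86155763e-03, -2.41639088e-05]), 'tool_pos': array([ 0.31227819, -0.65344979,  0.23022246]), 'eef_rot': array([-1.79880133e+02,  6.95070781e-03,  2.55475210e+01]), 'wrist_force': array([ 0.13183765, -0.09515783, -0.09367944]), 'torque': array([-0.02574291,  0.04354586,  0.00733993]), 'grip_force': 0.0, 'width': 0.08574292906380246}
[[-0.54583803 -0.49310865  0.67742506 -0.04676791]
 [-0.83785543  0.31379944 -0.44668578  0.64371549]
 [ 0.00768902 -0.81140235 -0.58443743  0.55356782]
 [ 0.          0.          0.          1.        ]] [[-0.99875197 -0.02468361  0.04341915  0.47272744]
 [-0.04990746  0.45952832 -0.88675981  1.03589475]
 [ 0.0019361  -0.88782005 -0.46018671  0.46124435]
 [ 0.          0.          0.          1.        ]]
[[-1.69093146e-04 -9.53387099e-01 -3.01749913e-01  7.66862130e-02]
 [ 9.99999921e-01 -2.70164048e-04  2.93215613e-04 -6.58712408e-04]
 [-3.61069961e-04 -3.01749840e-01  9.53387069e-01 -1.43466821e-01]
 [ 0.00000000e+00  0.00000000e+00  0.00000000e+00  1.00000000e+00]]
```

View pics/s0.png

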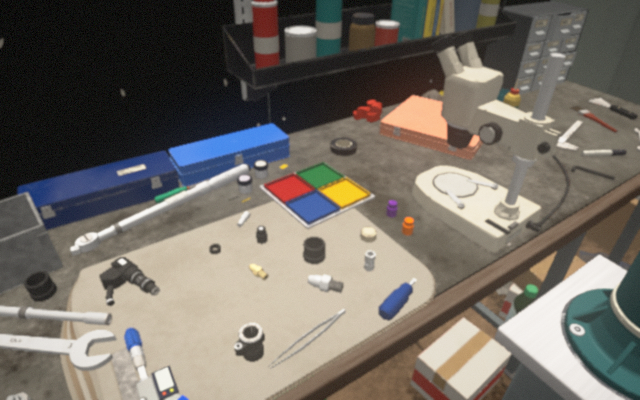

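View pics/d0.png

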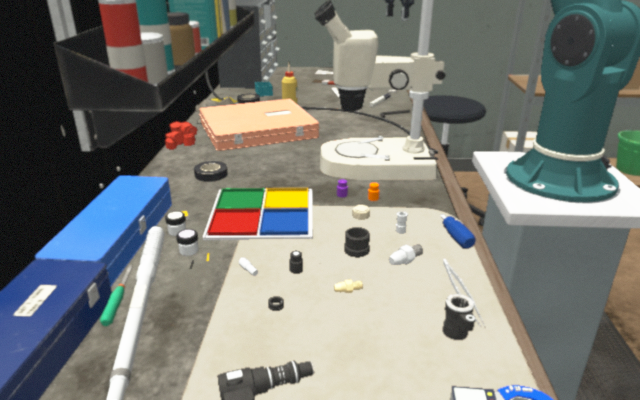

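The scene view, with each part's pixels there and in the side view:

| Part | Scene | Side |
|---|---|---|
| Black spacer (bright disc) | (261,233) | (296,261) |
| Collar (leave) | (314,249) | (357,242) |
| Steel fitting | (324,283) | (405,255) |
| Bush | (370,260) | (401,222) |
| Plug | (369,233) | (360,212) |
| Brass fitting (leave) | (258,270) | (348,286) |

The dishes are at upper centre. The orange and purple pieces and the small black ring at (215,248) are lookalikes.

```bash
python3 - <<'E'
from h import *
P={"spacer":((261,234),(296,262),.02),"collar":((314,249),(357,242),.022),"steel":((324,283),(405,255),.017),"bush":((370,260),(401,222),.022),"plug":((369,233),(360,212),.013),"brass":((258,270),(348,286),.013),"red":((290,188),(236,222),.0095),"green":((321,175),(241,199),.0095),"blue":((316,206),(286,221),.0095),"yellow":((346,192),(287,199),.0095)}
a=load("s0.png");b=load("d0.png")
for k,(p,q,z) in P.items():
    print(k,ray([p],*a[1:],z)[0].round(3),ray([q],*b[1:],z)[0].round(3))
ims=[cv2.resize(a[0][160:320,200:420],None,fx=1.8,fy=1.8,interpolation=2),cv2.resize(b[0][170:310,200:440],None,fx=1.65,fy=1.65,interpolation=2)]
w=max(i.shape[1] for i in ims)
cv2.imwrite("pics/c0.png",np.vstack([cv2.copyMakeBorder(i,0,0,0,w-i.shape[1],0) for i in ims]))
E
```

```text
spacer [0.538 0.381 0.02 ] [0.538 0.383 0.02 ]
collar [0.445 0.319 0.022] [0.443 0.323 0.022]
steel [0.368 0.349 0.017] [0.367 0.35  0.017]
bush [0.365 0.25  0.022] [0.365 0.252 0.022]
plug [0.434 0.196 0.013] [0.435 0.202 0.013]
brass [0.46  0.428 0.013] [0.458 0.43  0.013]
red [0.66  0.244 0.009] [0.658 0.245 0.01 ]
green [0.669 0.153 0.009] [0.666 0.154 0.01 ]
blue [0.57  0.232 0.009] [0.569 0.237 0.01 ]
yellow [0.578 0.146 0.009] [0.576 0.149 0.01 ]
```

View pics/c0.png

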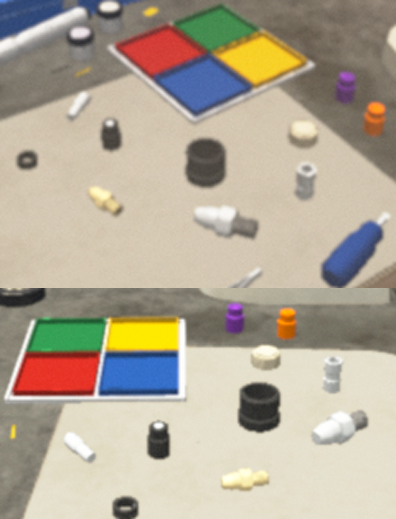

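Confirmed in the crop: the spacer is the stepped black piece with the bright top, and the bush is the waisted pale tube by the steel fitting. I'll start by rising, then carrying the arm over the microscope.

```bash

python3 -m handwheel '[{"hand":1,"xyz":[0.3,-0.2,-1],"angular":[0,0,0]},{"hand":1,"xyz":[0.3,-0.2,-1],"angular":[0,0,0]},{"hand":1,"xyz":[0.3,-0.2,-1],"angular":[0,0,0]}]'
python3 -m handwheel '[{"hand":1,"xyz":[0.9,-0.4,-1],"angular":[0,0,0]},{"hand":1,"xyz":[0.9,-0.4,-1],"angular":[0,0,0]},{"hand":1,"xyz":[0.9,-0.4,-1],"angular":[0,0,0]},{"hand":1,"xyz":[0.9,-0.4,-1],"angular":[0,0,0]}]'
```

```text
clock: 0.4
tool_pos: [0.3329, -0.623, 0.335]
eef_rot: [179.8, -0.1, 25.6]
wrist_force: [1.0, -0.2, 0.4]
width: 0.0853
grip_force: 0.0
clock: 0.73
tool_pos: [0.4006, -0.5451, 0.4364]
eef_rot: [179.7, -0.3, 25.9]
wrist_force: [1.8, -0.2, 0.5]
width: 0.0857
grip_force: 0.0
```

```bash

python3 -m handwheel '[{"hand":1,"xyz":[0.9,-0.7,-0.25],"angular":[0,0,0]},{"hand":1,"xyz":[0.9,-0.7,-0.25],"angular":[0,0,0]},{"hand":1,"xyz":[0.9,-0.7,-0.25],"angular":[0,0,0]}]' | tail -5 | head -1
python3 -m handwheel '[{"hand":1,"xyz":[0.9,-0.7,-0.25],"angular":[0,0,0]},{"hand":1,"xyz":[0.9,-0.7,-0.25],"angular":[0,0,0]},{"hand":1,"xyz":[0.9,-0.7,-0.25],"angular":[0,0,0]}]' | tail -5| head -1
python3 -m handwheel '[{"hand":1,"xyz":[0.9,-0.7,-0.1],"angular":[0,0,0]},{"hand":1,"xyz":[0.9,-0.7,-0.1],"angular":[0,0,0]},{"hand":1,"xyz":[0.9,-0.7,-0.1],"angular":[0,0,0]}]'
python3 -m handwheel '[{"hand":1,"xyz":[0.4,-0.9,0],"angular":[0,0,0]},{"hand":1,"xyz":[0.4,-0.9,0],"angular":[0,0,0]},{"hand":1,"xyz":[0.4,-0.9,0],"angular":[0,0,0]}]'
python3 -m handwheel '[{"hand":1,"xyz":[0.4,-0.9,0],"angular":[0,0,0]},{"hand":1,"xyz":[0.4,-0.9,0],"angular":[0,0,0]},{"hand":1,"xyz":[0.4,-0.9,0],"angular":[0,0,0]}]'
python3 -m handwheel '[{"hand":1,"xyz":[0.4,-0.9,0],"angular":[0,0,0]},{"hand":1,"xyz":[0.4,-0.9,0],"angular":[0,0,0]},{"hand":1,"xyz":[0.4,-0.9,0],"angular":[0,0,0]}]'
```

```text
tool_pos: [0.4469, -0.444, 0.4562]
tool_pos: [0.498, -0.3415, 0.4811]
clock: 1.48
tool_pos: [0.5491, -0.2388, 0.4909]
eef_rot: [-179.9, -0.0, 25.7]
wrist_force: [0.5, 0.8, -0.9]
width: 0.0851
grip_force: 0.0
clock: 1.73
tool_pos: [0.5454, -0.1365, 0.4905]
eef_rot: [-179.8, -0.0, 26.0]
wrist_force: [0.2, 0.8, -0.3]
width: 0.0851
grip_force: 0.0
clock: 1.98
tool_pos: [0.5419, -0.0385, 0.4906]
eef_rot: [-179.8, -0.0, 26.0]
wrist_force: [-0.3, 0.4, 0.3]
width: 0.0854
grip_force: 0.0
clock: 2.23
tool_pos: [0.5387, 0.0598, 0.4906]
eef_rot: [-179.8, -0.0, 26.0]
wrist_force: [0.1, -0.1, -0.6]
width: 0.0853
grip_force: 0.0
```

```bash

python3 -m handwheel '[{"hand":1,"xyz":[0.4,-0.9,0],"angular":[0,0,0]},{"hand":1,"xyz":[0.4,-0.9,0],"angular":[0,0,0]},{"hand":1,"xyz":[0.4,-0.9,0],"angular":[0,0,0]}]' | sed -n 2p
python3 -m handwheel '[{"hand":1,"xyz":[0.4,-0.9,0],"angular":[0,0,-1]},{"hand":1,"xyz":[0.4,-0.9,0],"angular":[0,0,-1]},{"hand":1,"xyz":[0.4,-0.9,0],"angular":[0,0,-1]},{"hand":1,"xyz":[0.4,-0.9,0],"angular":[0,0,-1]},{"hand":1,"xyz":[0.4,-0.9,0],"angular":[0,0,-1]}]' | sed -n 2,3p
python3 -m handwheel '[{"hand":1,"xyz":[0.4,-0.9,0.5],"angular":[0,0,-1]},{"hand":1,"xyz":[0.4,-0.9,0.5],"angular":[0,0,-1]},{"hand":1,"xyz":[0.4,-0.9,0.5],"angular":[0,0,-1]},{"hand":1,"xyz":[0.4,-0.9,0.5],"angular":[0,0,-1]},{"hand":1,"xyz":[0.4,-0.9,0.5],"angular":[0,0,-1]},{"hand":1,"xyz":[0.4,-0.9,0.5],"angular":[0,0,-1]}]'
python3 - <<'E'
from h import *
s=r.state();print(s["tool_pos"],s["eef_rot"])
save("wrist","w0.png")
E
```

```text
tool_pos: [0.5355, 0.158, 0.4904]
tool_pos: [0.5341, 0.2509, 0.49]
eef_rot: [-179.9, 0.1, 55.9]
clock: 3.4
tool_pos: [0.484, 0.332, 0.4407]
eef_rot: [180.0, 0.1, 85.2]
wrist_force: [-0.2, 0.1, 0.1]
width: 0.0855
grip_force: 0.0
[0.48404625 0.33199696 0.44073853] [1.79993663e+02 8.82313212e-02 8.52120797e+01]
```

View pics/w0.png

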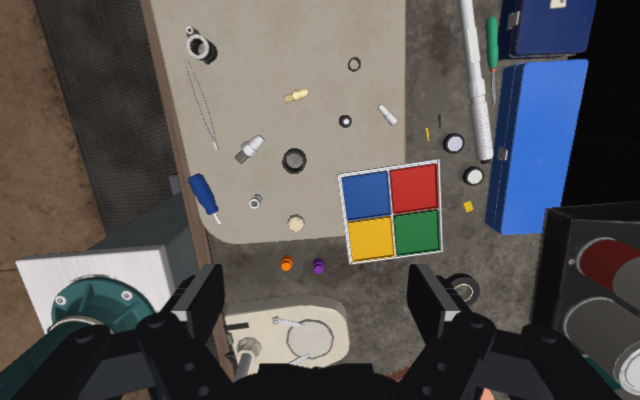

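The wrist view shows everything:
- **Kit parts:** steel fitting (251,149), with its axis at about 45° up-right; spacer (345,121); bush (256,201); plug (296,223).
- **Leave in place:** collar (294,160) and brass fitting (296,96).
- **Dishes:** blue (367,195), red (415,188), yellow (371,240), green (416,232).

```bash
cat >> h.py <<'E'
def blob(im,lo,hi,box,inv=False):
    x0,y0,x1,y1=box; m=cv2.inRange(cv2.cvtColor(im[y0:y1,x0:x1],cv2.COLOR_BGR2HSV),lo,hi)
    m=cv2.morphologyEx(m,cv2.MORPH_OPEN,np.ones((3,3),np.uint8))
    c=max(cv2.findContours(m,0,2)[0],key=cv2.contourArea)
    return c.reshape(-1,2)+[x0,y0]
E
python3 - <<'E'
from h import *
im,K,d,E=load("w0.png")
box=(335,155,450,270)
H={"blue":((100,120,60),(125,255,255)),"red":((170,120,60),(180,255,255)),"yellow":((18,140,90),(32,255,255)),"green":((50,100,30),(90,255,255))}
C={}
for k,(lo,hi) in H.items():
    c=blob(im,lo,hi,box); p=ray(c,K,d,E,.0125)[:,:2].astype(np.float32)
    q=cv2.minAreaRect(p*1000); C[k]=q; print(k,len(c),np.round(q[0],1),np.round(q[1],1),round(q[2],1))
px=[(251,149),(242,157),(260,139),(345,121),(256,201),(296,223)]
for p,z in zip(px,[.017,.017,.017,.036,.04,.02]): print(p,ray([p],K,d,E,z)[0].round(4))
cr=im[80:250,220:360]; cv2.imwrite("pics/c1.png",cv2.resize(cr,None,fx=3.5,fy=3.5,interpolation=cv2.INTER_CUBIC))
E
```

```text
blue 43 [572.1 240.1] [82.6 85.3] 3.9Traceback (most recent call last):
  File "<stdin>", line 7, in <module>
  File "h.py", line 24, in blob
    c=max(cv2.findContours(m,0,2)[0],key=cv2.contourArea)
ValueError: max() iterable argument is empty
```

```bash

python3 - <<'E'
from h import *
im,K,d,E=load("w0.png")
box=(335,155,450,270)
H={"blue":((100,120,60),(125,255,255)),"red":((0,150,60),(9,255,255)),"yellow":((18,140,90),(32,255,255)),"green":((50,100,30),(90,255,255))}
if 1:
  for k,(lo,hi) in H.items():
    if k=="red": lo,hi=(0,130,60),(10,255,255)
    try: c=blob(im,lo,hi,box)
    except ValueError: c=blob(im,(165,100,50),(180,255,255),box)
    p=ray(c,K,d,E,.0125)[:,:2].astype(np.float32)
    q=cv2.minAreaRect(p*1000); print(k,len(c),np.round(q[0],1),np.round(q[1],1),round(q[2],1))
px=[(251,149),(242,157),(260,139),(345,121),(256,201),(296,223)]
for p,z in zip(px,[.017,.017,.017,.036,.04,.02]): print(p,ray([p],K,d,E,z)[0].round(4))
cr=im[80:250,220:360]; cv2.imwrite("pics/c1.png",cv2.resize(cr,None,fx=3.5,fy=3.5,interpolation=cv2.INTER_CUBIC))
E
```

```text
blue 43 [572.1 240.1] [82.6 85.3] 3.9
red 42 [661.7 246.1] [85.6 85.8] 3.9
yellow 43 [578.4 151.6] [83.7 87.1] 3.9
green 36 [667.9 157.5] [84.9 85. ] 3.9
(251, 149) [0.3698 0.3461 0.017 ]
(242, 157) [0.3516 0.3333 0.017 ]
(260, 139) [0.3882 0.3621 0.017 ]
(345, 121) [0.5376 0.3812 0.036 ]
(256, 201) [0.3701 0.256  0.04  ]
(296, 223) [0.4356 0.2005 0.02  ]
```

View pics/c1.png

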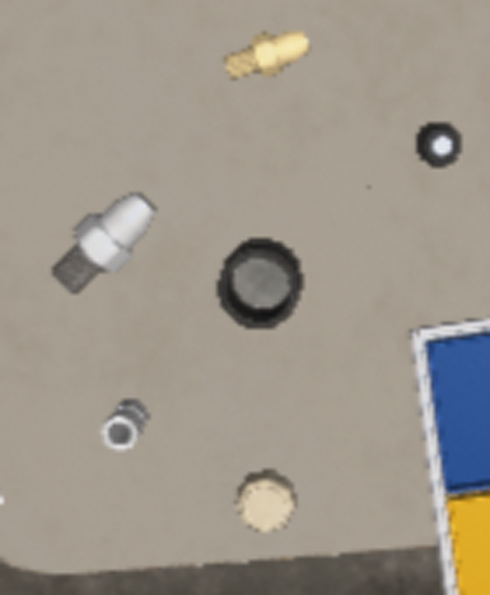

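```bash

python3 -m handwheel '[{"hand":1,"xyz":[0.03,-1,1],"angular":[0,0,1]},{"hand":1,"xyz":[0.03,-1,1],"angular":[0,0,1]},{"hand":1,"xyz":[0.03,-1,1],"angular":[0,0,1]},{"hand":1,"xyz":[0.03,-1,1],"angular":[0,0,1]},{"hand":1,"xyz":[0.03,-1,1],"angular":[0,0,1]}]' | sed -n 2,3p
python3 -m handwheel '[{"hand":1,"xyz":[-0.08,-0.14,1],"angular":[0,0,0.57]},{"hand":1,"xyz":[-0.08,-0.14,1],"angular":[0,0,0.57]},{"hand":1,"xyz":[-0.08,-0.14,1],"angular":[0,0,0.57]}]' | sed -n 2,3p
python3 -m handwheel '[{"hand":1,"xyz":[0,0,0.8],"angular":[0,0,0]},{"hand":1,"xyz":[0,0,0.8],"angular":[0,0,0]},{"hand":1,"xyz":[0,0,0.8],"angular":[0,0,0]},{"hand":1,"xyz":[0,0,0.8],"angular":[0,0,0]}]'
python3 - <<'E'
from h import *
s=r.state();print(s["tool_pos"],s["eef_rot"])
save("wrist","w1.png")
E
```

```text
tool_pos: [0.38, 0.3421, 0.3388]
eef_rot: [-180.0, 0.4, 55.3]
tool_pos: [0.3684, 0.3436, 0.2389]
eef_rot: [179.9, 0.1, 37.9]
clock: 4.45
tool_pos: [0.3691, 0.3451, 0.1609]
eef_rot: [179.9, 0.1, 38.3]
wrist_force: [0.4, 0.2, -0.5]
width: 0.0856
grip_force: 0.0
[0.36910891 0.34507265 0.16092588] [1.79943092e+02 1.06462711e-01 3.82822904e+01]
```

View pics/w1.png

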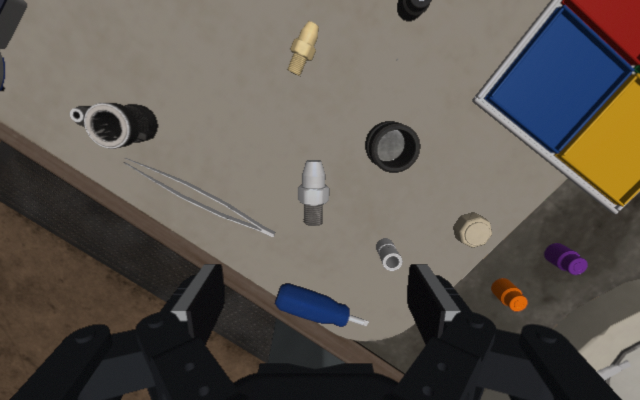

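The fitting is now upright in the picture at x≈314, its hexagon at (313,192), so the tool yaw matches its axis.

```bash
cat >> h.py <<'E'
def go(w,yaw=None):
    "tool-axis shift (units 0.1 m) and turn (units 30 deg) to world w"
    s=r.state(); M=R.from_euler("xyz",s["eef_rot"],degrees=True)
    print("from",s["tool_pos"].round(4),s["eef_rot"].round(1),"xyz",(M.inv().apply(np.array(w)-s["tool_pos"])*10).round(3), "az",None if yaw is None else round(-(yaw-s["eef_rot"][2])/30,3))
E
python3 - <<'E'
from h import *
im,K,d,E=load("w1.png")
g=cv2.cvtColor(im[150:235,285:345],cv2.COLOR_BGR2HSV).astype(int); bg=np.median(g.reshape(-1,3),0)
m=((np.abs(g-bg)[:,:,1]>22)|(np.abs(g-bg)[:,:,2]>45)).astype(np.uint8)
c=max(cv2.findContours(m,0,2)[0],key=cv2.contourArea).reshape(-1,2)+[285,150]
print(cv2.minAreaRect(c.astype(np.float32)), c.min(0),c.max(0))
rows=[(y,np.flatnonzero(m[y-150])[[0,-1]]+285) for y in range(160,228,4) if m[y-150].any()]; print(rows)
for p in [(313.5,192),(314,161),(313,224)]: print(ray([p],K,d,E,.017).round(4))
E
```

```text
((313.0, 192.5), (65.0, 30.0), 90.0) [298 160] [328 225]
[(160, array([315, 319])), (164, array([306, 321])), (168, array([304, 322])), (172, array([303, 323])), (176, array([302, 324])), (180, array([302, 324])), (184, array([301, 324])), (188, array([298, 328])), (192, array([298, 328])), (196, array([299, 327])), (200, array([299, 327])), (204, array([304, 322])), (208, array([304, 317])), (212, array([304, 321])), (216, array([304, 321])), (220, array([304, 321])), (224, array([306, 318]))]
[[0.3677 0.3467 0.017 ]]
[[0.3909 0.3645 0.017 ]]
[[0.3421 0.3272 0.017 ]]
```

```bash

python3 -m handwheel '[{"hand":1,"xyz":[-0.02,-0.02,1],"angular":[0,0,0]},{"hand":1,"xyz":[-0.02,-0.02,1],"angular":[0,0,0]},{"hand":1,"xyz":[-0.02,-0.02,1],"angular":[0,0,0]},{"hand":1,"xyz":[-0.02,-0.02,1],"angular":[0,0,0]}]' | sed -n 2,4p
python3 -m handwheel '[{"hand":1,"xyz":[0,0,0.25],"angular":[0,0,0]},{"hand":1,"xyz":[0,0,0.53],"angular":[0,0,0]},{"hand":1,"xyz":[0,0,0.53],"angular":[0,0,0]},{"hand":1,"xyz":[0,0,0.53],"angular":[0,0,0]}]' | sed -n 2,4p
python3 -m handwheel '[{"hand":-1,"xyz":[0,0,0],"angular":[0,0,0]},{"hand":-1,"xyz":[0,0,0],"angular":[0,0,0]},{"hand":-1,"xyz":[0,0,0],"angular":[0,0,0]},{"hand":-1,"xyz":[0,0,0],"angular":[0,0,0]},{"hand":-1,"xyz":[0,0,0],"angular":[0,0,0]},{"hand":-1,"xyz":[0,0,0],"angular":[0,0,0]},{"hand":-1,"xyz":[0,0,0],"angular":[0,0,0]},{"hand":-1,"xyz":[0,0,0],"angular":[0,0,0]}]'
```

```text
tool_pos: [0.3657, 0.3464, 0.0609]
eef_rot: [179.9, 0.0, 38.4]
wrist_force: [0.3, 0.1, -0.2]
tool_pos: [0.3662, 0.3475, 0.01]
eef_rot: [180.0, -0.2, 38.4]
wrist_force: [-0.6, -0.4, 0.3]
clock: 5.83
tool_pos: [0.3651, 0.3465, 0.0096]
eef_rot: [180.0, -0.1, 38.4]
wrist_force: [-0.2, -1.6, 11.5]
width: 0.0261
grip_force: 58.3
```

Width 26 mm with 11 N upward suggests the pads bear on the upper flats, above the hexagon's corner. I'll open, go 4 mm lower and grip again.

```bash

python3 -m handwheel '[{"hand":0.1,"xyz":[0,0,0],"angular":[0,0,0]},{"hand":0.1,"xyz":[0,0,0],"angular":[0,0,0]},{"hand":0.1,"xyz":[0,0,0],"angular":[0,0,0]},{"hand":0.1,"xyz":[0,0,0.042],"angular":[0,0,0]},{"hand":0.1,"xyz":[0,0,0.042],"angular":[0,0,0]}]'
python3 -m handwheel '[{"hand":-1,"xyz":[0,0,0],"angular":[0,0,0]},{"hand":-1,"xyz":[0,0,0],"angular":[0,0,0]},{"hand":-1,"xyz":[0,0,0],"angular":[0,0,0]},{"hand":-1,"xyz":[0,0,0],"angular":[0,0,0]},{"hand":-1,"xyz":[0,0,0],"angular":[0,0,0]},{"hand":-1,"xyz":[0,0,0],"angular":[0,0,0]}]'
python3 - <<'E'
from h import *
save("wrist","w2.png"); im=load("w2.png")[0]; cv2.imwrite("pics/c2.png",cv2.resize(im[200:400,180:460],None,fx=2,fy=2,interpolation=2))
E
```

```text
clock: 6.25
tool_pos: [0.3643, 0.3459, 0.0034]
eef_rot: [180.0, 0.1, 38.4]
wrist_force: [0.2, 0.0, -0.7]
width: 0.047
grip_force: 0.0
clock: 6.75
tool_pos: [0.3644, 0.346, 0.0041]
eef_rot: [180.0, 0.0, 38.4]
wrist_force: [-0.7, -1.1, 2.9]
width: 0.0263
grip_force: 58.8
```

View pics/c2.png

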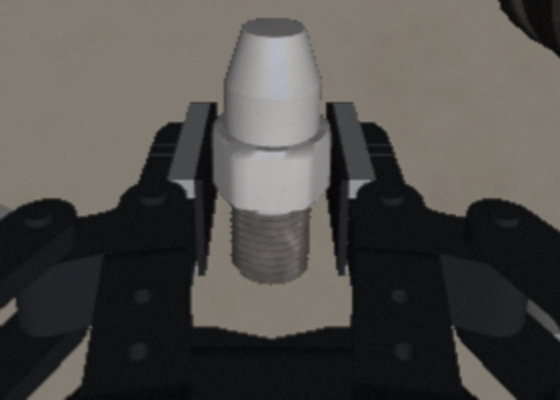

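The fitting's hexagon sits squarely between the pads. Lifting it and carrying it to the blue dish.

```bash

python3 -m handwheel '[{"hand":-1,"xyz":[0,0,-0.3],"angular":[0,0,0]},{"hand":-1,"xyz":[0,0,-0.6],"angular":[0,0,0]},{"hand":-1,"xyz":[0,0,-1],"angular":[0,0,0]},{"hand":-1,"xyz":[0,0,-1],"angular":[0,0,0]}]'
python3 -m handwheel '[{"hand":-1,"xyz":[0.16,0.35,0],"angular":[0,0,0]},{"hand":-1,"xyz":[0.32,0.7,0],"angular":[0,0,0]},{"hand":-1,"xyz":[0.48,1,0],"angular":[0,0,0]},{"hand":-1,"xyz":[0.48,1,0],"angular":[0,0,0]}]' | sed -n 2p
python3 -m handwheel '[{"hand":-1,"xyz":[0.16,0.35,0],"angular":[0,0,0]},{"hand":-1,"xyz":[0.32,0.7,0],"angular":[0,0,0]},{"hand":-1,"xyz":[0.48,1,0],"angular":[0,0,0]},{"hand":-1,"xyz":[0.48,1,0],"angular":[0,0,0]}]' | sed -n 2p
python3 -m handwheel '[{"hand":-1,"xyz":[0,0.1,0],"angular":[0,0,1]},{"hand":-1,"xyz":[0,0.1,0],"angular":[0,0,1]},{"hand":-1,"xyz":[0,0.1,0],"angular":[0,0,1]},{"hand":-1,"xyz":[0,0.1,0],"angular":[0,0,1]},{"hand":-1,"xyz":[0,0.1,0],"angular":[0,0,1]}]' | sed -n 2p
python3 -m handwheel '[{"hand":-1,"xyz":[0,0,0],"angular":[0,0,0.15]},{"hand":-1,"xyz":[0,0,0],"angular":[0,0,0.15]},{"hand":-1,"xyz":[0,0,0],"angular":[0,0,0.15]}]'
python3 -c "
from h import *
go([.5726,.2402,.03],4)"
```

```text
clock: 7.13
tool_pos: [0.367, 0.3493, 0.1093]
eef_rot: [-179.9, -0.6, 38.4]
wrist_force: [1.1, 1.1, -1.5]
width: 0.0263
grip_force: 59.3
tool_pos: [0.4727, 0.2928, 0.1037]
tool_pos: [0.5726, 0.2434, 0.1034]
tool_pos: [0.5697, 0.2415, 0.1034]
clock: 8.47
tool_pos: [0.5699, 0.2416, 0.1038]
eef_rot: [180.0, 0.0, 4.2]
wrist_force: [0.1, 0.3, -1.1]
width: 0.0261
grip_force: 59.4
from [0.5699 0.2416 0.1038] [180.    0.    4.2] xyz [0.026 0.016 0.738] az 0.005
```

```bash

python3 -m handwheel '[{"hand":-1,"xyz":[0.026,0.016,0.35],"angular":[0,0,0]},{"hand":-1,"xyz":[0.026,0.016,0.7],"angular":[0,0,0]},{"hand":-1,"xyz":[0.026,0.016,0.85],"angular":[0,0,0]},{"hand":-1,"xyz":[0.026,0.016,0.92],"angular":[0,0,0]},{"hand":-1,"xyz":[0.026,0.016,0.92],"angular":[0,0,0]}]'
python3 -m handwheel '[{"hand":-1,"xyz":[0,0,0.006],"angular":[0,0,0]},{"hand":-1,"xyz":[0,0,0.012],"angular":[0,0,0]},{"hand":-1,"xyz":[0,0,0.012],"angular":[0,0,0]}]'
```

```text
clock: 8.88
tool_pos: [0.5719, 0.2397, 0.011]
eef_rot: [179.9, 0.2, 4.1]
wrist_force: [0.5, 0.3, -0.6]
width: 0.0263
grip_force: 59.7
clock: 9.13
tool_pos: [0.5736, 0.2403, 0.0115]
eef_rot: [-180.0, -0.1, 4.0]
wrist_force: [-0.1, -0.4, -0.6]
width: 0.0261
grip_force: 59.7
```

```bash

python3 -m handwheel '[{"hand":-1,"xyz":[0,0,0.008],"angular":[0,0,0]},{"hand":-1,"xyz":[0,0,0.015],"angular":[0,0,0]},{"hand":-1,"xyz":[0,0,0.015],"angular":[0,0,0]}]' | sed -n 2,4p
python3 -m handwheel '[{"hand":-0.2,"xyz":[0,0,0],"angular":[0,0,0]},{"hand":-0.1,"xyz":[0,0,0],"angular":[0,0,0]},{"hand":-0.05,"xyz":[0,0,0],"angular":[0,0,0]},{"hand":-0.05,"xyz":[0,0,0],"angular":[0,0,0]},{"hand":-0.05,"xyz":[0,0,0],"angular":[0,0,0]},{"hand":-0.05,"xyz":[0,0,0],"angular":[0,0,0]}]'
python3 -m handwheel '[{"hand":-0.05,"xyz":[0,0,-0.2],"angular":[0,0,0]},{"hand":-0.05,"xyz":[0,0,-0.6],"angular":[0,0,0]},{"hand":0.5,"xyz":[0,0,-1],"angular":[0,0,0]},{"hand":0.5,"xyz":[0,0,-1],"angular":[0,0,0]},{"hand":1,"xyz":[0,0,-1],"angular":[0,0,0]}]'
python3 - <<'E'
from h import *
save("wrist","w3.png"); go([.5376,.3812,.16],94)
E
```

```text
tool_pos: [0.5733, 0.2401, 0.0097]
eef_rot: [-180.0, -0.0, 3.9]
wrist_force: [-1.1, 0.3, 0.5]
clock: 9.88
tool_pos: [0.573, 0.24, 0.0094]
eef_rot: [-180.0, 0.0, 3.9]
wrist_force: [-0.1, 0.9, -0.2]
width: 0.0408
grip_force: 0.0
clock: 10.3
tool_pos: [0.575, 0.241, 0.1122]
eef_rot: [-179.9, -0.3, 3.9]
wrist_force: [-0.8, -0.7, -0.6]
width: 0.074
grip_force: 0.0
from [0.5734 0.2401 0.1103] [-1.8e+02 -1.0e-01  3.9e+00] xyz [-0.26  -1.433 -0.497] az -3.002
```

View pics/w3.png

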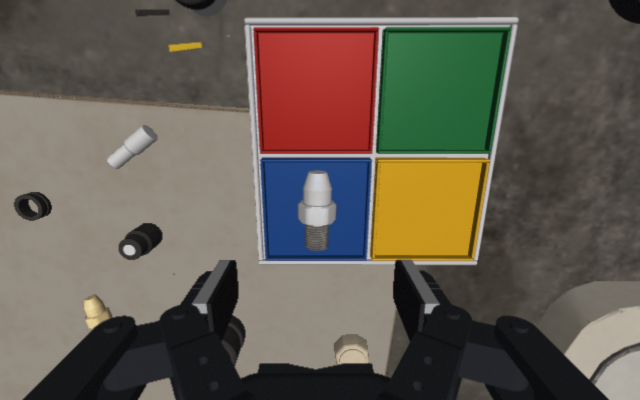

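The steel fitting lies in the blue dish at (317,210). The spacer's disc is at (129,250) and the plug at (351,350). I'll refine the dish centres and part positions from this view.

```bash
python3 - <<'E'
from h import *
im,K,d,E=load("w3.png")
box=(240,10,530,270)
# inner floor corner pixels, roughly from wall tops
for k,(lo,hi) in {"red":((0,130,60),(10,255,255)),"green":((50,100,30),(90,255,255)),"blue":((100,120,60),(125,255,255)),"yellow":((18,140,90),(32,255,255))}.items():
    try: c=blob(im,lo,hi,box)
    except ValueError: c=blob(im,(165,100,50),(180,255,255),box)
    q=cv2.minAreaRect((ray(c,K,d,E,.014)[:,:2]*1000).astype(np.float32)); print(k,np.round(q[0],1),np.round(q[1],1),round(q[2],1))
print("hex",ray([(317,212)],K,d,E,.0225),"ends",ray([(318,171),(316,249)],K,d,E,.0225))
x0,y0=105,225
c=blob(im,(0,0,190),(180,60,255),(115,235,145,265)); m=c.mean(0);print("spacer disc",m,ray([m],K,d,E,.036))
E
```

```text
red [660.8 247.2] [84.  84.9] 3.9
green [666.9 157.9] [84.  86.8] 3.9
blue [571.7 241.2] [85.5 84.8] 3.9
yellow [577.4 151.8] [86.3 86.8] 3.9
hex [[0.57374339 0.24010477 0.0225    ]] ends [[0.60602009 0.24161694 0.0225    ]
 [0.54228143 0.23870987 0.0225    ]]
spacer disc [127.78571429 250.57142857] [[0.53732984 0.38226225 0.036     ]]
```

```bash

python3 -m handwheel '[{"hand":0.2,"xyz":[-0.13,-0.72,0],"angular":[0,0,0]},{"hand":0.2,"xyz":[-0.13,-0.72,0],"angular":[0,0,0]}]' | sed -n 2p
python3 -m handwheel '[{"hand":0.2,"xyz":[-0.13,-0.72,0],"angular":[0,0,0]},{"hand":0.2,"xyz":[-0.13,-0.72,0],"angular":[0,0,0]},{"hand":0.2,"xyz":[-0.13,-0.72,0],"angular":[0,0,0]},{"hand":0.2,"xyz":[-0.13,-0.72,0],"angular":[0,0,0]}]'
python3 - <<'E'
from h import *
go([.5375,.3817,.008])
E
```

```text
tool_pos: [0.5548, 0.3092, 0.1077]
clock: 10.85
tool_pos: [0.5342, 0.3847, 0.1074]
eef_rot: [180.0, 0.2, 4.3]
wrist_force: [-0.1, -0.8, -0.8]
width: 0.0514
grip_force: 0.0
from [0.5342 0.3847 0.1074] [180.    0.2   4.3] xyz [0.034 0.032 0.994] az None
```

```bash

python3 -m handwheel '[{"hand":0.2,"xyz":[0.03,0.03,0.35],"angular":[0,0,0]},{"hand":0.2,"xyz":[0.03,0.03,0.7],"angular":[0,0,0]},{"hand":0.2,"xyz":[0.03,0.03,0.98],"angular":[0,0,0]},{"hand":0.2,"xyz":[0.03,0.03,0.98],"angular":[0,0,0]},{"hand":0.2,"xyz":[0.03,0.03,0.98],"angular":[0,0,0]}]' | sed -n 2,4p
python3 -m handwheel '[{"hand":-1,"xyz":[0,0,0],"angular":[0,0,0]},{"hand":-1,"xyz":[0,0,0],"angular":[0,0,0]},{"hand":-1,"xyz":[0,0,0],"angular":[0,0,0]},{"hand":-1,"xyz":[0,0,0],"angular":[0,0,0]},{"hand":-1,"xyz":[0,0,0],"angular":[0,0,0]},{"hand":-1,"xyz":[0,0,0],"angular":[0,0,0]}]'
```

```text
tool_pos: [0.5392, 0.3758, 0.0089]
eef_rot: [179.7, 0.3, 3.8]
wrist_force: [0.0, 0.2, 0.4]
clock: 11.77
tool_pos: [0.5418, 0.3798, 0.0136]
eef_rot: [-179.9, -0.2, 3.9]
wrist_force: [0.7, -1.3, 6.7]
width: 0.0196
grip_force: 58.9
```

```bash

python3 -m handwheel '[{"hand":-1,"xyz":[0,0,-0.1],"angular":[0,0,0]},{"hand":-1,"xyz":[0,0,-0.3],"angular":[0,0,0]},{"hand":-1,"xyz":[0,0,-0.5],"angular":[0,0,0]},{"hand":-1,"xyz":[0,0,-0.5],"angular":[0,0,0]},{"hand":-1,"xyz":[0,0,-0.5],"angular":[0,0,0]}]'
python3 - <<'E'
from h import *
im,K,d,E=shot("wrist","w4.png"); cv2.imwrite("pics/c4.png",cv2.resize(im[200:400,180:460],None,fx=2,fy=2,interpolation=2))
print(r.state()["tool_pos"],r.state()["eef_rot"])
E
```

```text
clock: 12.18
tool_pos: [0.5412, 0.3798, 0.0633]
eef_rot: [-179.9, -0.2, 3.9]
wrist_force: [0.0, 0.6, -0.7]
width: 0.0197
grip_force: 58.7
[0.5403688  0.37910743 0.06212812] [-1.79974078e+02 -3.77054053e-02  3.94395607e+00]
```

View pics/c4.png

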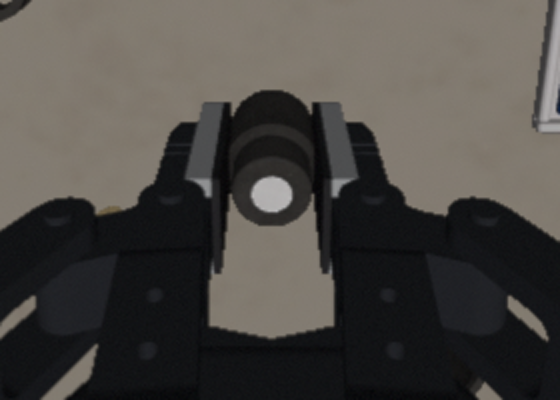

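```bash
python3 - <<'E'
from h import *
im,K,d,E=shot("wrist"); s=r.state(); t=s["tool_pos"]
p=ray([(315.5,297.5)],K,d,E,t[2]+.024)[0]; off=p-t; print("offset",off.round(4))
go(np.array([.6611,.2467,.03])-[off[0],off[1],0],4)
E
```

```text
offset [-0.0031  0.0005  0.024 ]
from [0.5399 0.3787 0.0613] [180.    0.    3.9] xyz [1.149 1.407 0.313] az -0.002
```

```bash

python3 -m handwheel '[{"hand":-1,"xyz":[0.2,0.25,0],"angular":[0,0,0]},{"hand":-1,"xyz":[0.4,0.5,0],"angular":[0,0,0]},{"hand":-1,"xyz":[0.575,0.7,0],"angular":[0,0,0]}]' | sed -n 2p
python3 -m handwheel '[{"hand":-1,"xyz":[0.25,0.3,0],"angular":[0,0,0]},{"hand":-1,"xyz":[0.45,0.55,0],"angular":[0,0,0]},{"hand":-1,"xyz":[0.575,0.7,0.1],"angular":[0,0,0]},{"hand":-1,"xyz":[0.575,0.7,0.3],"angular":[0,0,0]},{"hand":-1,"xyz":[0.575,0.7,0.3],"angular":[0,0,0]},{"hand":-1,"xyz":[0.575,0.7,0.3],"angular":[0,0,0]}]'
python3 -c "
from h import *
go([.6642,.2462,.019],4)"
```

```text
tool_pos: [0.6026, 0.3111, 0.0601]
clock: 13.03
tool_pos: [0.6619, 0.2476, 0.0289]
eef_rot: [180.0, 0.3, 4.0]
wrist_force: [-0.5, 0.5, 0.2]
width: 0.0201
grip_force: 58.7
from [0.6619 0.2476 0.0289] [180.    0.3   4. ] xyz [0.023 0.016 0.098] az 0.0
```

```bash

python3 -m handwheel '[{"hand":-1,"xyz":[0.02,0.01,0.07],"angular":[0,0,0]},{"hand":-1,"xyz":[0.02,0.01,0.1],"angular":[0,0,0]},{"hand":-1,"xyz":[0.02,0.01,0.105],"angular":[0,0,0]},{"hand":-1,"xyz":[0.02,0.01,0.11],"angular":[0,0,0]},{"hand":-1,"xyz":[0.02,0.01,0.11],"angular":[0,0,0]}]'
python3 -c "
from h import *
go([.6642,.2462,.0176],4)"
```

```text
clock: 13.45
tool_pos: [0.6666, 0.2471, 0.0207]
eef_rot: [-180.0, -0.0, 4.0]
wrist_force: [0.2, 0.8, 0.6]
width: 0.0197
grip_force: 58.7
from [0.6666 0.2471 0.0207] [-180.   -0.    4.] xyz [-0.025  0.008  0.031] az -0.0
```

```bash

python3 -m handwheel '[{"hand":-1,"xyz":[-0.01,0,0.01],"angular":[0,0,0]},{"hand":-1,"xyz":[-0.01,0,0.015],"angular":[0,0,0]},{"hand":-1,"xyz":[-0.01,0,0.015],"angular":[0,0,0]}]' | sed -n 2,4p
python3 -m handwheel '[{"hand":-1,"xyz":[0,0,0.007],"angular":[0,0,0]},{"hand":-1,"xyz":[0,0,0.01],"angular":[0,0,0]},{"hand":-1,"xyz":[0,0,0.01],"angular":[0,0,0]}]' | sed -n 2,4p
```

```text
tool_pos: [0.6657, 0.2466, 0.0192]
eef_rot: [-180.0, -0.0, 4.0]
wrist_force: [-0.6, 0.2, 0.9]
tool_pos: [0.6657, 0.2466, 0.0191]
eef_rot: [180.0, 0.0, 3.9]
wrist_force: [-1.8, -0.4, 6.1]
```

Contact, 6 N. Releasing, then going for the bush.

```bash

python3 -m handwheel '[{"hand":-0.4,"xyz":[0,0,-0.005],"angular":[0,0,0]},{"hand":-0.3,"xyz":[0,0,-0.005],"angular":[0,0,0]},{"hand":-0.1,"xyz":[0,0,-0.005],"angular":[0,0,0]},{"hand":-0.1,"xyz":[0,0,-0.005],"angular":[0,0,0]},{"hand":-0.1,"xyz":[0,0,-0.005],"angular":[0,0,0]}]' | tail -2
python3 -m handwheel '[{"hand":-0.1,"xyz":[0,0,-0.25],"angular":[0,0,0]},{"hand":-0.1,"xyz":[0,0,-0.6],"angular":[0,0,0]},{"hand":-0.1,"xyz":[0,0,-1],"angular":[0,0,0]},{"hand":0.2,"xyz":[0,0,-1],"angular":[0,0,0]},{"hand":0.2,"xyz":[0,0,-1],"angular":[0,0,0]}]' | sed -n 2p
python3 - <<'E'
from h import *
save("wrist","w5.png"); go([.366,.253,.16],4)
E
```

```text
width: 0.0382
grip_force: 0.0
tool_pos: [0.668, 0.2475, 0.1217]
from [0.6664 0.2466 0.1195] [-1.8e+02 -1.0e-01  3.9e+00] xyz [-2.991 -0.271 -0.411] az -0.002
```

View pics/w5.png

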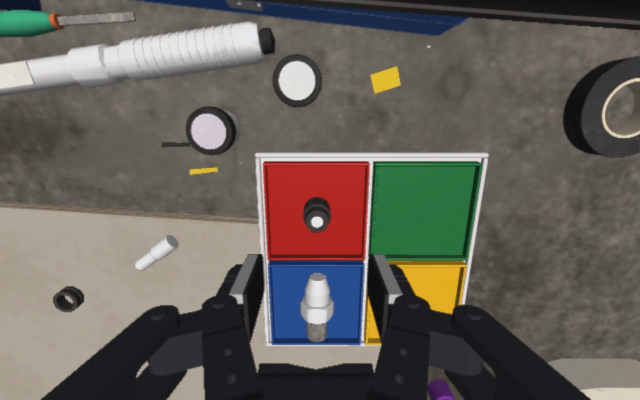

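The spacer stands in the red dish at (317,214), near its middle. Locating the bush and the screwdriver tip near it from the earlier view.

```bash
python3 - <<'E'
from h import *
a=load("w1.png")
for n,p,z in [("bush top",(391.5,262),.04),("bush base",(386,245),.004),("driver tip",(367,324),.012),("driver body",(346,320),.015),("plug",(474,231),.02)]: print(n,ray([p],*a[1:],z)[0].round(4))
b=load("w5.png");print("spacer",ray([(316.5,222)],*b[1:],.0415)[0].round(4)); print(r.state()["joints"].round(0))
E
```

```text
bush top [0.3645 0.2518 0.04  ]
bush base [0.3667 0.2503 0.004 ]
driver tip [0.2848 0.2067 0.012 ]
driver body [0.2761 0.2299 0.015 ]
plug [0.4338 0.201  0.02  ]
spacer [0.662  0.2467 0.0415]
[ -14.   40.  -15.   98.   14.   43. -122.]
```

```bash

python3 -m handwheel '[{"hand":0.2,"xyz":[-1,-0.09,0],"angular":[0,0,0]},{"hand":0.2,"xyz":[-1,-0.09,0],"angular":[0,0,0]},{"hand":0.2,"xyz":[-1,-0.09,0],"angular":[0,0,0]}]' | sed -n 2p
python3 -m handwheel '[{"hand":0.2,"xyz":[-1,-0.09,0],"angular":[0,0,0]},{"hand":0.2,"xyz":[-1,-0.09,0],"angular":[0,0,0]},{"hand":0.2,"xyz":[-1,-0.09,0],"angular":[0,0,0]}]' | sed -n 2p
python3 -m handwheel '[{"hand":0.2,"xyz":[-1,-0.09,0],"angular":[0,0,0]},{"hand":0.2,"xyz":[-1,-0.09,0],"angular":[0,0,0]},{"hand":0.2,"xyz":[-1,-0.09,0],"angular":[0,0,0]},{"hand":0.2,"xyz":[-1,-0.09,0],"angular":[0,0,0]},{"hand":0.2,"xyz":[-1,-0.09,0],"angular":[0,0,0]}]' | sed -n 2p
python3 - <<'E'
from h import *
save("wrist","w6.png"); im,K,d,E=load("w6.png"); go([.3655,.2512,.010],4); print(r.state()["joints"].round(0))
x,y=np.clip(cv2.projectPoints(np.array([[.3655,.2512,.04]]),cv2.Rodrigues(E[:3,:3].T)[0],-E[:3,:3].T@E[:3,3],K,d)[0].ravel(),60,579).astype(int); print(x,y)
cv2.imwrite("pics/c6.png",cv2.resize(im[200:400,180:460],None,fx=2,fy=2,interpolation=2))
E
```

```text
tool_pos: [0.5575, 0.2476, 0.1159]
tool_pos: [0.4569, 0.2488, 0.1164]
tool_pos: [0.363, 0.2521, 0.1175]
from [0.3648 0.2526 0.1178] [180.   0.   4.] xyz [0.007 0.014 1.078] az -0.001
[ -30.   26.  -14.  132.   15.   23. -142.]
317 211
```

View pics/c6.png

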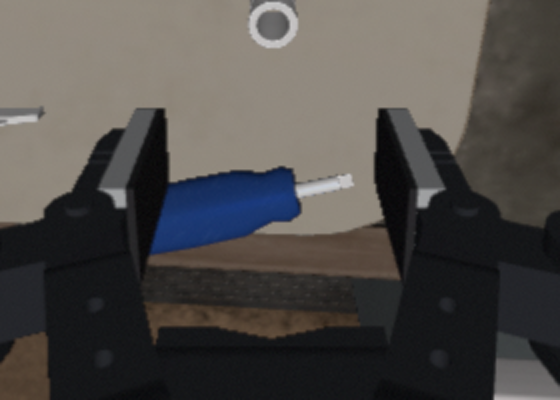

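The bush's rim is at (316,213) full frame, as predicted at (317,211). Descending.

```bash

python3 -m handwheel '[{"hand":0.2,"xyz":[0,0.014,0.35],"angular":[0,0,0]},{"hand":0.2,"xyz":[0,0.014,0.7],"angular":[0,0,0]},{"hand":0.2,"xyz":[0,0.014,0.95],"angular":[0,0,0]},{"hand":0.2,"xyz":[0,0.014,0.95],"angular":[0,0,0]},{"hand":0.2,"xyz":[0,0.014,0.95],"angular":[0,0,0]}]' | sed -n 2,4p
python3 -m handwheel '[{"hand":0.2,"xyz":[0,0,0.12],"angular":[0,0,0]},{"hand":0.2,"xyz":[0,0,0.12],"angular":[0,0,0]},{"hand":-1,"xyz":[0,0,0.12],"angular":[0,0,0]},{"hand":-1,"xyz":[0,0,0.12],"angular":[0,0,0]},{"hand":-1,"xyz":[0,0,0.12],"angular":[0,0,0]},{"hand":-1,"xyz":[0,0,0.12],"angular":[0,0,0]},{"hand":-1,"xyz":[0,0,0.12],"angular":[0,0,0]},{"hand":-1,"xyz":[0,0,0.12],"angular":[0,0,0]}]'
python3 -m handwheel '[{"hand":-1,"xyz":[0,0,-0.1],"angular":[0,0,0]},{"hand":-1,"xyz":[0,0,-0.3],"angular":[0,0,0]},{"hand":-1,"xyz":[0,0,-0.6],"angular":[0,0,0]},{"hand":-1,"xyz":[0,0,-0.6],"angular":[0,0,0]},{"hand":-1,"xyz":[0,0,-0.6],"angular":[0,0,0]}]'
python3 - <<'E'
from h import *
save("wrist","w7.png"); im,K,d,E=load("w7.png")
cv2.imwrite("pics/c7.png",cv2.resize(im[200:400,180:460],None,fx=2,fy=2,interpolation=2))
E
```

```text
tool_pos: [0.3654, 0.2508, 0.0221]
eef_rot: [179.9, 0.1, 3.9]
wrist_force: [0.3, -0.2, 0.7]
clock: 16.88
tool_pos: [0.3655, 0.2517, 0.0127]
eef_rot: [-179.9, -0.1, 3.9]
wrist_force: [0.4, 0.4, 5.8]
width: 0.0166
grip_force: 58.3
clock: 17.3
tool_pos: [0.3659, 0.2519, 0.0733]
eef_rot: [-179.8, -0.2, 3.9]
wrist_force: [-0.5, -0.7, 0.1]
width: 0.0169
grip_force: 58.6
```

View pics/c7.png

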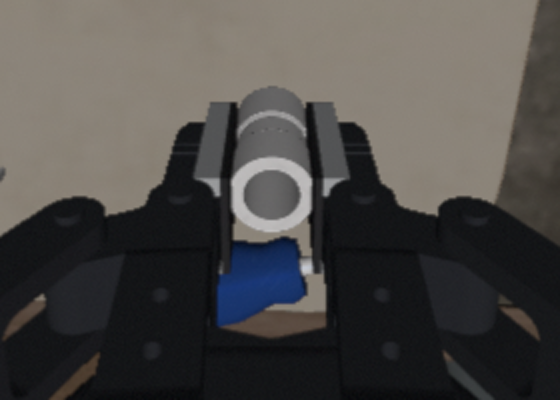

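The bush is held upright. Working out its offset in the grip and the way to the yellow dish.

```bash
python3 - <<'E'
from h import *
im,K,d,E=load("w7.png"); s=r.state(); t=s["tool_pos"]
p=ray([(316,297.5)],K,d,E,t[2]+.0273)[0]; off=p-t; print("offset",off.round(4))
go(np.array([.578,.1516,.033])-[off[0],off[1],0],4)
E
```

```text
offset [-0.0009  0.0004  0.0273]
from [0.3653 0.2514 0.0724] [-1.799e+02 -1.000e-01  3.900e+00] xyz [2.062 1.146 0.396] az -0.003
```

```bash

python3 -m handwheel '[{"hand":-1,"xyz":[0.25,0.13,0],"angular":[0,0,0]},{"hand":-1,"xyz":[0.6,0.33,0],"angular":[0,0,0]},{"hand":-1,"xyz":[1,0.55,0],"angular":[0,0,0]},{"hand":-1,"xyz":[1,0.55,0],"angular":[0,0,0]}]' | sed -n 2p
python3 -m handwheel '[{"hand":-1,"xyz":[0.3,0.17,0],"angular":[0,0,0]},{"hand":-1,"xyz":[0.65,0.36,0],"angular":[0,0,0]},{"hand":-1,"xyz":[0.95,0.55,0],"angular":[0,0,0]},{"hand":-1,"xyz":[1,0.59,0.15],"angular":[0,0,0]},{"hand":-1,"xyz":[1,0.59,0.4],"angular":[0,0,0]},{"hand":-1,"xyz":[1,0.59,0.4],"angular":[0,0,0]},{"hand":-1,"xyz":[1,0.59,0.4],"angular":[0,0,0]}]' | sed -n 2,4p
python3 -c "
from h import *
go([.579,.1512,.020],4)"
```

```text
tool_pos: [0.4764, 0.1987, 0.0708]
tool_pos: [0.5698, 0.1508, 0.0294]
eef_rot: [179.9, 0.3, 4.0]
wrist_force: [-0.2, -0.1, 0.6]
from [0.5698 0.1508 0.0294] [179.9   0.3   4. ] xyz [0.093 0.002 0.094] az -0.001
```

```bash

python3 -m handwheel '[{"hand":-1,"xyz":[0.07,0,0.04],"angular":[0,0,0]},{"hand":-1,"xyz":[0.07,0,0.08],"angular":[0,0,0]},{"hand":-1,"xyz":[0.07,0,0.08],"angular":[0,0,0]},{"hand":-1,"xyz":[0.07,0,0.08],"angular":[0,0,0]}]' | sed -n 2,4p
python3 -c "
from h import *
go([.579,.1512,.0182],4)"
```

```text
tool_pos: [0.5791, 0.1523, 0.0238]
eef_rot: [-180.0, -0.0, 4.0]
wrist_force: [-0.0, 0.4, -1.4]
from [0.5791 0.1523 0.0238] [-180.   -0.    4.] xyz [-0.002  0.01   0.056] az -0.001
```

```bash

python3 -m handwheel '[{"hand":-1,"xyz":[0,0.005,0.02],"angular":[0,0,0]},{"hand":-1,"xyz":[0,0.005,0.035],"angular":[0,0,0]},{"hand":-1,"xyz":[0,0.005,0.035],"angular":[0,0,0]}]' | sed -n 2,4p
python3 -m handwheel '[{"hand":-1,"xyz":[0,0,0.007],"angular":[0,0,0]},{"hand":-1,"xyz":[0,0,0.012],"angular":[0,0,0]},{"hand":-1,"xyz":[0,0,0.012],"angular":[0,0,0]}]' | sed -n 2,4p
```

```text
tool_pos: [0.5789, 0.1512, 0.0199]
eef_rot: [180.0, 0.0, 3.9]
wrist_force: [-0.4, -0.7, -1.1]
tool_pos: [0.579, 0.1513, 0.0186]
eef_rot: [180.0, 0.0, 3.9]
wrist_force: [-0.3, -0.4, 0.8]
```

```bash

python3 -m handwheel '[{"hand":-1,"xyz":[0,0,0.005],"angular":[0,0,0]},{"hand":-1,"xyz":[0,0,0.01],"angular":[0,0,0]},{"hand":-1,"xyz":[0,0,0.01],"angular":[0,0,0]}]' | sed -n 2,4p
```

```text
tool_pos: [0.5792, 0.1513, 0.0183]
eef_rot: [180.0, -0.0, 3.9]
wrist_force: [-1.3, -0.4, 5.3]
```

```bash

python3 -m handwheel '[{"hand":-0.5,"xyz":[0,0,-0.005],"angular":[0,0,0]},{"hand":-0.4,"xyz":[0,0,-0.005],"angular":[0,0,0]},{"hand":-0.2,"xyz":[0,0,-0.005],"angular":[0,0,0]},{"hand":-0.15,"xyz":[0,0,-0.005],"angular":[0,0,0]},{"hand":-0.15,"xyz":[0,0,-0.005],"angular":[0,0,0]}]' | tail -2
python3 -m handwheel '[{"hand":-0.15,"xyz":[0,0,-0.25],"angular":[0,0,0]},{"hand":-0.15,"xyz":[0,0,-0.6],"angular":[0,0,0]},{"hand":-0.15,"xyz":[0,0,-1],"angular":[0,0,0]},{"hand":0.5,"xyz":[0,0,-1],"angular":[0,0,0]}]' | sed -n 2p
python3 -m handwheel '[{"hand":0.5,"xyz":[-0.72,-0.29,0],"angular":[0,0,0]},{"hand":0.5,"xyz":[-0.72,-0.29,0],"angular":[0,0,0]},{"hand":0.5,"xyz":[-0.72,-0.29,0],"angular":[0,0,0]}]' | sed -n 2p
python3 -m handwheel '[{"hand":0.5,"xyz":[-0.7,-0.29,0],"angular":[0,0,0]},{"hand":0.5,"xyz":[-0.7,-0.29,0],"angular":[0,0,0]},{"hand":0.5,"xyz":[-0.7,-0.29,0],"angular":[0,0,0]},{"hand":0.5,"xyz":[-0.7,-0.29,0],"angular":[0,0,0]},{"hand":0.5,"xyz":[-0.7,-0.29,0],"angular":[0,0,0]}]' | sed -n 2p
python3 - <<'E'
from h import *
save("wrist","w8.png"); im,K,d,E=load("w8.png")
def proj(p): return cv2.projectPoints(np.array([p],float),cv2.Rodrigues(E[:3,:3].T)[0],-E[:3,:3].T@E[:3,3],K,d)[0].ravel()
u,v=proj([.434,.2005,.018]).astype(int); print(u,v)
cr=im[v-60:v+60,u-70:u+70]; h=cv2.cvtColor(cr,cv2.COLOR_BGR2HSV); print(h[60,70],h[5,5])
cv2.imwrite("pics/c8.png",cv2.resize(cr,None,fx=4,fy=4,interpolation=2))
E
```

```text
width: 0.0363
grip_force: 0.0
tool_pos: [0.5836, 0.1533, 0.1247]
tool_pos: [0.4967, 0.177, 0.1178]
tool_pos: [0.4342, 0.1996, 0.1183]
314 206
[ 18  50 199] [ 19  35 152]
```

View pics/c8.png

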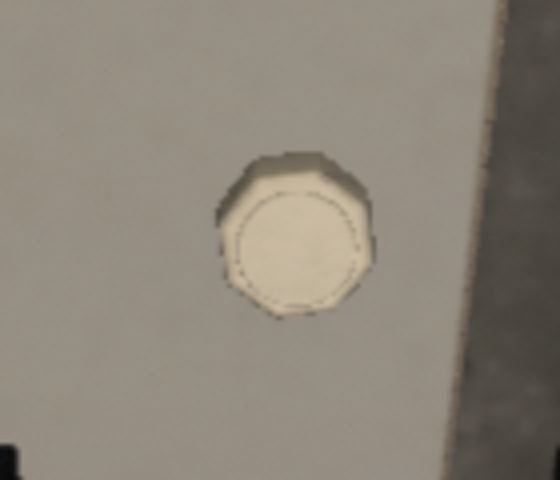

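The plug's flats are turned about 12° counter-clockwise from the tool axes. Its centre is at (318,207) full frame.

```bash
python3 - <<'E'
from h import *
im,K,d,E=load("w8.png")
p=ray([(318.4,207.2)],K,d,E,.018)[0]; print(p); go([p[0],p[1],.006],15.9)
E
```

```text
[0.43322298 0.19744222 0.018     ]
from [0.4349 0.1994 0.1183] [-1.8e+02 -1.0e-01  3.9e+00] xyz [-0.019  0.019  1.123] az -0.4
```

```bash

python3 -m handwheel '[{"hand":0.3,"xyz":[-0.02,0.02,0.35],"angular":[0,0,-0.4]},{"hand":0.3,"xyz":[-0.02,0.02,0.7],"angular":[0,0,-0.4]},{"hand":0.3,"xyz":[-0.02,0.02,0.9],"angular":[0,0,-0.4]},{"hand":0.3,"xyz":[-0.02,0.02,0.9],"angular":[0,0,-0.4]},{"hand":0.3,"xyz":[-0.02,0.02,0.9],"angular":[0,0,-0.4]},{"hand":0.3,"xyz":[-0.02,0.02,0.9],"angular":[0,0,-0.4]}]'
python3 -m handwheel '[{"hand":0.3,"xyz":[0,0,0.1],"angular":[0,0,0]},{"hand":0.3,"xyz":[0,0,0.2],"angular":[0,0,0]},{"hand":0.3,"xyz":[0,0,0.21],"angular":[0,0,0]},{"hand":0.3,"xyz":[0,0,0.21],"angular":[0,0,0]},{"hand":0.3,"xyz":[0,0,0.21],"angular":[0,0,0]}]'
```

```text
clock: 21.32
tool_pos: [0.433, 0.1974, 0.0288]
eef_rot: [-180.0, -0.1, 15.9]
wrist_force: [0.9, -0.9, -0.5]
width: 0.0554
grip_force: 0.0
clock: 21.73
tool_pos: [0.4324, 0.1976, 0.0083]
eef_rot: [-180.0, -0.1, 15.9]
wrist_force: [0.4, 0.1, 0.8]
width: 0.0556
grip_force: 0.0
```

Down another 2.5 mm, then close.

```bash

python3 -m handwheel '[{"hand":0.3,"xyz":[0,0,0.025],"angular":[0,0,0]},{"hand":0.3,"xyz":[0,0,0.025],"angular":[0,0,0]},{"hand":-1,"xyz":[0,0,0.025],"angular":[0,0,0]},{"hand":-1,"xyz":[0,0,0.025],"angular":[0,0,0]},{"hand":-1,"xyz":[0,0,0.025],"angular":[0,0,0]},{"hand":-1,"xyz":[0,0,0.025],"angular":[0,0,0]},{"hand":-1,"xyz":[0,0,0.025],"angular":[0,0,0]},{"hand":-1,"xyz":[0,0,0.025],"angular":[0,0,0]}]'
```

```text
clock: 22.4
tool_pos: [0.4317, 0.1972, 0.0053]
eef_rot: [180.0, -0.0, 15.9]
wrist_force: [-0.5, -0.1, 6.4]
width: 0.0291
grip_force: 58.7
```

```bash

python3 -m handwheel '[{"hand":-1,"xyz":[0,0,-0.1],"angular":[0,0,0.1]},{"hand":-1,"xyz":[0,0,-0.3],"angular":[0,0,0.25]},{"hand":-1,"xyz":[0,0,-0.6],"angular":[0,0,0.4]},{"hand":-1,"xyz":[0,0,-1],"angular":[0,0,0.4]},{"hand":-1,"xyz":[0,0,-1],"angular":[0,0,0.4]},{"hand":-1,"xyz":[0,0,-1],"angular":[0,0,0.4]}]'
python3 - <<'E'
from h import *
save("wrist","w9.png"); im,K,d,E=load("w9.png"); t=r.state()["tool_pos"]
h=cv2.cvtColor(im,cv2.COLOR_BGR2HSV); m=cv2.inRange(h[240:340,270:362],(12,40,150),(32,110,255))
m=cv2.morphologyEx(m,2,np.ones((3,3),np.uint8)); c=max(cv2.findContours(m,0,2)[0],key=cv2.contourArea); print(cv2.boundingRect(c),cv2.contourArea(c))
x,y,w,hh=cv2.boundingRect(c); print(ray([(270+x+w/2,240+y+hh/2)],K,d,E,t[2]+.012)[0]-t)
go([.6672,.1576,.105],4)
E
```

```text
clock: 22.9
tool_pos: [0.4329, 0.1978, 0.1067]
eef_rot: [-179.9, -0.3, 3.9]
wrist_force: [1.4, -0.2, -0.5]
width: 0.0292
grip_force: 59.4
(15, 5, 63, 59) 2908.5
[0.00169297 0.00052584 0.012     ]
from [0.4319 0.1971 0.1054] [-1.8e+02 -1.0e-01  3.9e+00] xyz [2.32  0.555 0.007] az -0.003
```

```bash

python3 -m handwheel '[{"hand":-1,"xyz":[0.25,0.06,0],"angular":[0,0,0]},{"hand":-1,"xyz":[0.55,0.13,0],"angular":[0,0,0]},{"hand":-1,"xyz":[0.77,0.185,0],"angular":[0,0,0]}]' | sed -n 2p
python3 -m handwheel '[{"hand":-1,"xyz":[0.25,0.06,0],"angular":[0,0,0]},{"hand":-1,"xyz":[0.55,0.13,0],"angular":[0,0,0]},{"hand":-1,"xyz":[0.77,0.185,0],"angular":[0,0,0]}]' | sed -n 2p
python3 -m handwheel '[{"hand":-1,"xyz":[0.25,0.06,0],"angular":[0,0,0]},{"hand":-1,"xyz":[0.55,0.13,0],"angular":[0,0,0]},{"hand":-1,"xyz":[0.77,0.185,0.1],"angular":[0,0,0]},{"hand":-1,"xyz":[0.77,0.185,0.4],"angular":[0,0,0]},{"hand":-1,"xyz":[0.77,0.185,0.75],"angular":[0,0,0]},{"hand":-1,"xyz":[0.77,0.185,0.85],"angular":[0,0,0]},{"hand":-1,"xyz":[0.77,0.185,0.85],"angular":[0,0,0]},{"hand":-1,"xyz":[0.77,0.185,0.85],"angular":[0,0,0]}]' | sed -n 2,4p
python3 -c "
from h import *
go([.666,.1574,.0108],4)"
```

```text
tool_pos: [0.5106, 0.1834, 0.1032]
tool_pos: [0.5891, 0.1697, 0.1025]
tool_pos: [0.6645, 0.1579, 0.0183]
eef_rot: [180.0, 0.2, 4.0]
wrist_force: [1.0, 0.3, 0.4]
from [0.6645 0.1579 0.0183] [180.    0.2   4. ] xyz [0.015 0.006 0.075] az -0.0
```

```bash

python3 -m handwheel '[{"hand":-1,"xyz":[0.01,0.005,0.04],"angular":[0,0,0]},{"hand":-1,"xyz":[0.01,0.005,0.06],"angular":[0,0,0]},{"hand":-1,"xyz":[0.01,0.005,0.06],"angular":[0,0,0]},{"hand":-1,"xyz":[0.01,0.005,0.06],"angular":[0,0,0]}]' | sed -n 2,4p
python3 -m handwheel '[{"hand":-1,"xyz":[0,0,0.008],"angular":[0,0,0]},{"hand":-1,"xyz":[0,0,0.012],"angular":[0,0,0]},{"hand":-1,"xyz":[0,0,0.012],"angular":[0,0,0]}]' | sed -n 2,4p
```

```text
tool_pos: [0.6675, 0.1575, 0.0149]
eef_rot: [-180.0, -0.1, 3.9]
wrist_force: [1.0, -0.5, -0.8]
tool_pos: [0.667, 0.1573, 0.0128]
eef_rot: [-180.0, -0.0, 3.9]
wrist_force: [-0.1, 0.6, -0.2]
```

```bash

python3 -m handwheel '[{"hand":-1,"xyz":[-0.01,0,0.008],"angular":[0,0,0]},{"hand":-1,"xyz":[-0.01,0,0.012],"angular":[0,0,0]},{"hand":-1,"xyz":[-0.01,0,0.012],"angular":[0,0,0]}]' | sed -n 2,4p
python3 -m handwheel '[{"hand":-1,"xyz":[0,0,0.005],"angular":[0,0,0]},{"hand":-1,"xyz":[0,0,0.01],"angular":[0,0,0]},{"hand":-1,"xyz":[0,0,0.01],"angular":[0,0,0]}]' | sed -n 2,4p
```

```text
tool_pos: [0.6656, 0.1572, 0.0111]
eef_rot: [180.0, 0.0, 3.9]
wrist_force: [-0.3, 0.1, 0.7]
tool_pos: [0.6658, 0.1573, 0.0109]
eef_rot: [180.0, 0.0, 3.9]
wrist_force: [-1.9, -0.9, 5.0]
```

Contact. Releasing, rising well clear, and taking the last look.

```bash

python3 -m handwheel '[{"hand":-0.25,"xyz":[0,0,-0.005],"angular":[0,0,0]},{"hand":-0.15,"xyz":[0,0,-0.005],"angular":[0,0,0]},{"hand":-0.05,"xyz":[0,0,-0.005],"angular":[0,0,0]},{"hand":-0.05,"xyz":[0,0,-0.005],"angular":[0,0,0]},{"hand":-0.05,"xyz":[0,0,-0.005],"angular":[0,0,0]}]' | tail -2
python3 -m handwheel '[{"hand":-0.05,"xyz":[0,0,-0.25],"angular":[0,0,0]},{"hand":-0.05,"xyz":[0,0,-0.6],"angular":[0,0,0]},{"hand":-0.05,"xyz":[0,0,-1],"angular":[0,0,0]},{"hand":-0.05,"xyz":[0,0,-1],"angular":[0,0,0]}]' | sed -n 2p
python3 -m handwheel '[{"hand":0,"xyz":[-0.3,0,-1],"angular":[0,0,0]},{"hand":0,"xyz":[-0.3,0,-1],"angular":[0,0,0]},{"hand":0,"xyz":[-0.3,0,-1],"angular":[0,0,0]}]' | sed -n 2p
python3 -m handwheel '[{"hand":0,"xyz":[-0.3,-0.3,-1],"angular":[0,0,0]},{"hand":0,"xyz":[-0.3,-0.3,-1],"angular":[0,0,0]},{"hand":0,"xyz":[-0.3,-0.3,-1],"angular":[0,0,0]},{"hand":0,"xyz":[-0.3,-0.3,-1],"angular":[0,0,0]},{"hand":0,"xyz":[-0.3,-0.3,-1],"angular":[0,0,0]}]' | sed -n 2p
python3 - <<'E'
from h import *
save("wrist","w10.png")
E
```

```text
width: 0.0404
grip_force: 0.0
tool_pos: [0.6711, 0.1595, 0.1185]
tool_pos: [0.6365, 0.1562, 0.2146]
tool_pos: [0.6043, 0.1843, 0.3128]
```

View pics/w10.png

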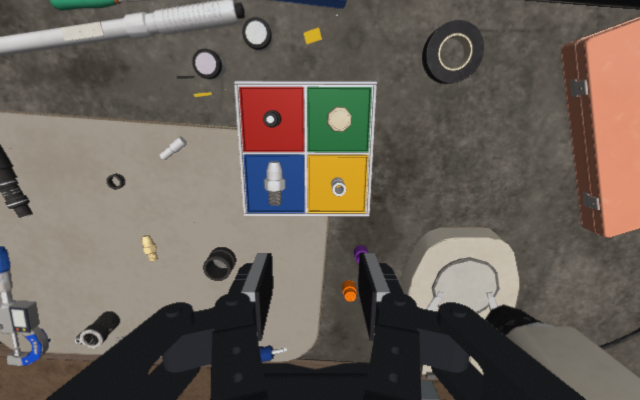

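All four parts are in their dishes: spacer (271,119) in red, plug (340,119) dome up in green, steel fitting (275,184) in blue, bush (339,185) in yellow. The brass fitting and collar haven't moved.

```bash
python3 - <<'E'
from h import *
a=load("w10.png")
for n,p,z,c in [("spacer",(270,119.5),.0415,(.6611,.2467)),("bush",(339.5,187.5),.0455,(.578,.1516)),("plug",(340,119.5),.024,(.6672,.1576)),("steel",(275,185),.0225,(.5724,.2405))]: print(n,((ray([p],*a[1:],z)[0][:2]-c)*1000).round(1),"mm")
print(job.job_done())
E
```

```text
spacer [ 1.  -0.2] mm
bush [ 3.  -0.9] mm
plug [ 0.6 -1. ] mm
steel [ 0.2 -0.9] mm
the job is handed in; nothing more can be done
None
```

All four parts are in their dishes as asked, each within about 3 mm of the middle by my last measurement. The brass fitting and black collar were not touched, and the job is handed in; no verdict came back.

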